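# Refile a specimen series in reverse order

### The job

Move the four glass specimen containers from the wooden stand into the empty white compartment tray, one to a compartment and in reverse order: seen from the robot, the one at the left end of the stand goes into the right-end compartment, the second from the left into the second from the right, and so on. Keep them upright, set them gently down on the compartment floors without dropping them, and let go of them all.

Things in the scene. Friction and masses are not known exactly. Their poses are not given: they have to be found in the camera images.
- vial: Slim clear glass specimen tube, the narrowest and tallest of the four glass bodies: round, diameter 26 mm and straight to height 64 mm, then a cork 22 mm in diameter and 14 mm high; 78 mm tall, about 50 g. Origin: centre of its underside; z is up along its axis. Stands loose within 7 mm of the centre of its seat, turned at most 0.15 rad from it.
- jar: Squat round clear glass jar with a broad black screw cap as wide as the glass: diameter 36 mm all the way, 58 mm tall, about 80 g. Origin: centre of its underside; z is up along its axis. Stands loose within 7 mm of the centre of its seat, turned at most 0.15 rad from it.
- flask: Square clear glass bottle, 32 x 32 mm (sides along its x and y) and straight to height 56 mm, then a round white cap 26 mm in diameter and 14 mm high; 70 mm tall, about 90 g. Origin: centre of its underside; z is up along its axis. Stands loose within 7 mm of the centre of its seat, turned at most 0.15 rad from it.
- dropper: Amber glass dropper bottle: round, diameter 34 mm and straight to height 50 mm, shoulder narrowing to 18 mm at 58 mm, black collar to 68 mm, thin rubber bulb (12 mm) to 80 mm; about 90 g. Origin: centre of its underside; z is up along its axis. Stands loose within 7 mm of the centre of its seat, turned at most 0.15 rad from it.
- stand: The stand the pieces start in: fixed wooden board 72 (x) x 250 (y) x 8 mm high on the bench, carrying the four seats in a row along its y axis, seat centres at y = -90, -30, 30, 90 mm and x = 0 in its frame. Origin: centre of its underside. Its y axis points to the robot's left, turned at most 0.3 rad. It is on the left or the right half of the bench
- tray: Tray to fill: fixed white plastic tray 64 (x) x 244 (y) x 18 mm high on the bench, walls 4 mm, four compartments 56 x 56 mm in a row along its y axis, centres at y = -90, -30, 30, 90 mm, x = 0, floor 4 mm above its underside. Origin: centre of its underside. Its y axis points to the robot's left, turned at most 0.3 rad. On the other half of the bench from the stand
- seat_vial: Wooden seat the vial stands in at the start: fixed open-topped block 64 (x) x 58 (y) x 14 mm high, walls 4 mm, inner floor 4 mm above its underside. Origin: centre of its underside. It lies on the stand, axes parallel to the stand's; which seat is where in the row varies. The seats look alike and are told apart by what stands in them at the start
- seat_jar: Wooden seat the jar stands in at the start: fixed open-topped block 64 (x) x 58 (y) x 14 mm high, walls 4 mm, inner floor 4 mm above its underside. Origin: centre of its underside. It lies on the stand, axes parallel to the stand's; which seat is where in the row varies. The seats look alike and are told apart by what stands in them at the start
- seat_flask: Wooden seat the flask stands in at the start: fixed open-topped block 64 (x) x 58 (y) x 14 mm high, walls 4 mm, inner floor 4 mm above its underside. Origin: centre of its underside. It lies on the stand, axes parallel to the stand's; which seat is where in the row varies. The seats look alike and are told apart by what stands in them at the start
- seat_dropper: Wooden seat the dropper stands in at the start: fixed open-topped block 64 (x) x 58 (y) x 14 mm high, walls 4 mm, inner floor 4 mm above its underside. Origin: centre of its underside. It lies on the stand, axes parallel to the stand's; which seat is where in the row varies. The seats look alike and are told apart by what stands in them at the start

How it is judged (in metres and radians):
At the end, for the whole second after the job is handed in: All four stand upright (0.1 rad), released and at rest on the floor of their own tray compartments (underside under 8 mm above the tray's, centre within 16 mm of the compartment's in x and y), in mirrored order: what started at y in the stand's row is at -y in the tray's row (((y of seat_vial in the frame of stand between -0.11 and -0.07 m and y of vial in the frame of tray between 0.074 and 0.106 m) or (y of seat_vial in the frame of stand between -0.05 and -0.01 m and y of vial in the frame of tray between 0.014 and 0.046 m) or (y of seat_vial in the frame of stand between 0.01 and 0.05 m and y of vial in the frame of tray between -0.046 and -0.014 m) or (y of seat_vial in the frame of stand between 0.07 and 0.11 m and y of vial in the frame of tray between -0.106 and -0.074 m)) and x of vial in the frame of tray between -0.016 and 0.016 m and z of each of vial, jar, flask, dropper in the frame of tray below 0.008 m and angle between each of vial, jar, flask, dropper's own z axis and vertical below 0.1 rad and linear speed of each of vial, jar, flask, dropper below 0.02 m/s and contact force between each of vial, jar, flask, dropper and the fingers below 0.05 N and ((y of seat_jar in the frame of stand between -0.11 and -0.07 m and y of jar in the frame of tray between 0.074 and 0.106 m) or (y of seat_jar in the frame of stand between -0.05 and -0.01 m and y of jar in the frame of tray between 0.014 and 0.046 m) or (y of seat_jar in the frame of stand between 0.01 and 0.05 m and y of jar in the frame of tray between -0.046 and -0.014 m) or (y of seat_jar in the frame of stand between 0.07 and 0.11 m and y of jar in the frame of tray between -0.106 and -0.074 m)) and x of jar in the frame of tray between -0.016 and 0.016 m and ((y of seat_flask in the frame of stand between -0.11 and -0.07 m and y of flask in the frame of tray between 0.074 and 0.106 m) or (y of seat_flask in the frame of stand between -0.05 and -0.01 m and y of flask in the frame of tray between 0.014 and 0.046 m) or (y of seat_flask in the frame of stand between 0.01 and 0.05 m and y of flask in the frame of tray between -0.046 and -0.014 m) or (y of seat_flask in the frame of stand between 0.07 and 0.11 m and y of flask in the frame of tray between -0.106 and -0.074 m)) and x of flask in the frame of tray between -0.016 and 0.016 m and ((y of seat_dropper in the frame of stand between -0.11 and -0.07 m and y of dropper in the frame of tray between 0.074 and 0.106 m) or (y of seat_dropper in the frame of stand between -0.05 and -0.01 m and y of dropper in the frame of tray between 0.014 and 0.046 m) or (y of seat_dropper in the frame of stand between 0.01 and 0.05 m and y of dropper in the frame of tray between -0.046 and -0.014 m) or (y of seat_dropper in the frame of stand between 0.07 and 0.11 m and y of dropper in the frame of tray between -0.106 and -0.074 m)) and x of dropper in the frame of tray between -0.016 and 0.016 m); the robot touches nothing.
It fails at once if a container is tipped over (leans more than about 35 degrees) (angle between any of vial, jar, flask, dropper's own z axis and vertical above 0.6 rad).
It fails at once if a container is dropped into the tray (faster than 0.55 m/s within 15 mm of a compartment floor, a fall of some 15 mm) ((x of vial in the frame of tray between -0.03 and 0.03 m and y of vial in the frame of tray between -0.12 and 0.12 m and z of vial in the frame of tray below 0.019 m and linear speed of vial above 0.55 m/s) or (x of jar in the frame of tray between -0.03 and 0.03 m and y of jar in the frame of tray between -0.12 and 0.12 m and z of jar in the frame of tray below 0.019 m and linear speed of jar above 0.55 m/s) or (x of flask in the frame of tray between -0.03 and 0.03 m and y of flask in the frame of tray between -0.12 and 0.12 m and z of flask in the frame of tray below 0.019 m and linear speed of flask above 0.55 m/s) or (x of dropper in the frame of tray between -0.03 and 0.03 m and y of dropper in the frame of tray between -0.12 and 0.12 m and z of dropper in the frame of tray below 0.019 m and linear speed of dropper above 0.55 m/s)).
It also fails if it takes over 115 s, if anything falls off the work surface, if the arm or the gripper's body presses on something with over 40 N, if the wrist force passes 120 N, or if a joint passes its speed limit or range.

### The arm

A 6-joint arm with a two-finger parallel gripper is mounted at the origin on the work surface. World frame = base frame: x ahead of the robot, y to its left, z up, the work surface at z = 0. Lengths are in m, angles in degrees, forces in N, time in s.
With the tool pointing down it reaches from about 0.25 to 0.725 m from the base axis. Payload 9.7 kg.
Tool frame: the origin (TCP) lies at the very end of the fingers, on their centre line; the grasp point (between the pads) lies grasp_offset behind it (grasp_offset is the distance from the TCP to the grasp point, in m); z points along the fingers, y is the line along which they close (so a half turn about z gives the same grasp; the last joint's range is limited). The gripper opens to 85 mm and grips with 20 to 120 N. Pads are 22 mm wide; open, the fingers measure 114 mm over their backs; the gripper's body (76 mm by 85 mm) begins 54 mm behind the grasp point. The pads swing forward as they close: fully open they stand 13 mm farther back than shut.
Start: joints at [70.818, 4.979, 10.078, 95.1, 0, 90], TCP at [0.181, 0.519, 0.231] pointing down, gripper open.
Joint ranges: [-179.16, 179.16], [-48.56, 103.87], [-65.8, 70.77], [-126.05, 130.52], [-82.76, 87.17], [-180, 180]. Speed limits (degrees/s): [127.2, 127.2, 147.25, 180, 180, 180].

### API

Orientations are given as [roll, pitch, yaw] about the fixed x, y, z axes, in that order (R = Rz(yaw) Ry(pitch) Rx(roll)).
In Python, from workcell import get_obs, camera, calibration, job_done, recognise, cut_out, mark_of, grasp_offset gives the robot as it stands.
- The arm moves only by the tool servo_tool, never from a script. Its argument "moves" is a list of rows, each a list of 3 entries, a list of its own where there are three numbers: the turn, a rotation vector about the tool's x, y, z in degrees, then the shift along the tool's x, y, z in m, then the opening in per cent of the stroke, from 0 (shut) to 100 (fully open). In form: [[[ax, ay, az], [x, y, z], claw], ...]. A call has 1 to 12 rows; each row shifts and turns the commanded pose from where the row before left it, along the tool's axes as they then stand; what a row does not reach is not made up. A row lasts 1/10 s, in which the tool goes at most 50 mm and 8.59 degrees, less where a joint would pass 70% of its speed; a pose out of reach is approached as far as the arm can. A call is refused whole if a number of a shift passes 0.05 or a number of a turn 8.59, either way. A call with a gripper value outside its range is refused whole. The fingers move at their own pace and stop on an object; "force" is the grip in N (left out, the last holds). Time passes only in rows, so rows that do not move let the fingers close. It gives the time, the measured TCP pose, the force, the opening and the grip force at its end, in the units of the state.
- get_obs(): the state, without advancing time (a new reading comes with each control period).
- camera(name): name is "scene" or "top" or "wrist"; returns (picture, depth): 420x560x3 uint8, red, green, blue; 420x560 float32, m along the optical axis (not along the pixel's ray), 0 where there is no reading.
- calibration(name): a dict with "camera_matrix" (3x3 intrinsics, pixels), "dist" ([k1, k2, p1, p2, k3] as OpenCV has them; the pictures are not rectified), "R" (3x3) and "t" (3): a world point X has camera coordinates R X + t. Camera axes: x right, y down, z forward; pixel columns grow to the right and rows downward; lengths in m; the calibration is good to about 2 mm. A picture is of the moment at which its call begins: read the wrist's pose just before it. calibration takes no time and is no camera call; for the wrist camera it gives the pose at the moment of the call.
- job_done(): hands the job in; it is judged then, once.
Trained networks look in the newest picture that a camera, given by its name, has taken for a name from the list of things; names that differ only in an ending like _2 or _b are one class to them, and where a whole thing is asked for, a point or a joint stands for the part that bears it (a point fixed in the world has none). Each returns a list of dicts, best first, with "score" (0 to 1); they miss things now and then, are a little off and sometimes report something else, mostly with a low value. They report only what shows in the picture. A call takes as long as a camera call.
- recognise(name, camera): "xyz" ([x, y, z] in m, in the coordinates of the camera as it stood for that picture, good to about 4 mm: the middle of the surface that is visible of it).
- cut_out(name, camera): "mask" (420x560 bool, what is visible of it).
- mark_of(name, camera): "xyz" ([x, y, z] in m, in the coordinates of the camera as it stood for that picture, good to about 4 mm: a listed point, or the origin of a listed thing).
The state is a dict: "time": time; "q": joint angles; "qd": joint speeds; "joint_efforts": joint torques, N m; "ee_pos": TCP position; "tcp_rot": TCP orientation; "wrist_force": force on the tool from outside, world axes, zero at the start; "torque": the same for the moment, N m; "opening": finger opening in m; "grasp_force": force on a finger pad.
Only numpy, scipy, OpenCV 4.12 (cv2) and the standard library are available. Lean on these libraries where they do the work, as an engineer would, in place of code of your own. Each camera call takes 0.05 s, during which the arm holds its last target. There are 200 camera calls.

## Working session

There is one attempt and no reset: what is moved stays moved. The work goes in short steps, Python scripts to look and compute and a tool call to move; the robot and the scene stay as the last step left them, time stands still between calls to the robot, and variables do not carry over. Pictures are saved under pics/ and viewed, at most 14 in all, crops included, and the job is handed in when it is done.

Besides the shell and the picture viewer there is one more tool, called after "Call:" in YAML: its name, and indented under it one key for each argument. servo_tool: Moves the arm, as the interface text tells. Its arguments: {"type":"object","properties":{"moves":{"type":"array"},"force":{"type":"number"}},"required":["moves"]}

```bash
mkdir -p pics; cat > h.py <<'E'
import numpy as np, cv2
from workcell import *
T=['vial','jar','flask','dropper']
def world(p,c):
    k=calibration(c); return np.array(k['R']).T@(np.array(p)-np.array(k['t']))
E
python3 - <<'E'
from h import *
o=get_obs(); print({k:np.round(v,3) for k,v in o.items()}); print('go',grasp_offset)
for c in ['top','scene']:
    im,d=camera(c); cv2.imwrite(f'pics/{c}.png',im[:,:,::-1])
    for n in T+['stand','tray']+['seat_'+t for t in T]:
        for r in mark_of(n,c)[:2]: print(c,n,round(r['score'],2),np.round(world(r['xyz'],c),4))
E
```

```text
{'time': np.float64(0.0), 'q': array([7.0818e+01, 5.0100e+00, 1.0033e+01, 9.5099e+01, 1.0000e-03,
       8.9999e+01]), 'qd': array([-0.046, -0.053,  0.109, -0.091,  0.048,  0.002]), 'joint_efforts': array([-2.0000e-03, -5.2039e+01,  4.6480e+01,  1.6000e-02,  0.0000e+00,
       -0.0000e+00]), 'ee_pos': array([0.181, 0.519, 0.231]), 'tcp_rot': array([-1.79924e+02, -1.00000e-03,  1.60818e+02]), 'wrist_force': array([0.389, 0.152, 0.343]), 'torque': array([-0.002,  0.001, -0.041]), 'grasp_force': np.float64(0.0), 'opening': np.float64(0.086)}
go 0.0187
top vial 0.79 [ 0.5308 -0.3159  0.0066]
top jar 0.71 [ 0.5427 -0.2519  0.0084]
top dropper 0.72 [ 0.5432 -0.188   0.0095]
top stand 0.72 [ 0.5444 -0.2221  0.0021]
top stand 0.44 [ 0.5386 -0.2517  0.006 ]
top tray 0.75 [5.290e-01 2.281e-01 2.000e-04]
top seat_vial 0.66 [ 0.5308 -0.313   0.0072]
top seat_jar 0.88 [ 0.5374 -0.2496  0.008 ]
top seat_flask 0.78 [ 0.5537 -0.1302  0.0092]
top seat_flask 0.48 [ 0.5414 -0.2525  0.0095]
top seat_dropper 0.77 [ 0.5451 -0.1933  0.0077]
scene vial 0.77 [ 0.5247 -0.3119  0.0101]
scene jar 0.94 [ 0.5433 -0.2507  0.0099]
scene flask 0.6 [ 0.5533 -0.1375  0.0144]
scene flask 0.4 [ 0.5399 -0.2546  0.0083]
scene dropper 0.95 [ 0.5425 -0.1945  0.0105]
scene stand 0.55 [ 0.5368 -0.2228  0.0028]
scene tray 0.88 [0.526  0.2303 0.0014]
scene seat_vial 0.86 [ 0.5284 -0.3153  0.0099]
scene seat_vial 0.51 [ 0.5506 -0.1924  0.0063]
scene seat_jar 0.61 [ 0.5351 -0.2484  0.009 ]
scene seat_jar 0.19 [ 0.5292 -0.3089  0.0106]
scene seat_flask 0.77 [ 0.554  -0.134   0.0084]
scene seat_dropper 0.85 [ 0.5464 -0.1914  0.0077]
```

View pics/top.png

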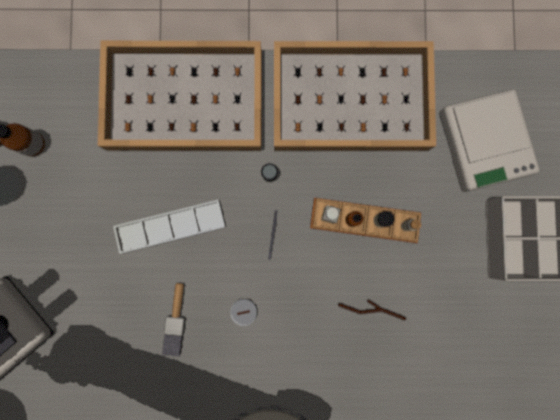

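View pics/scene.png

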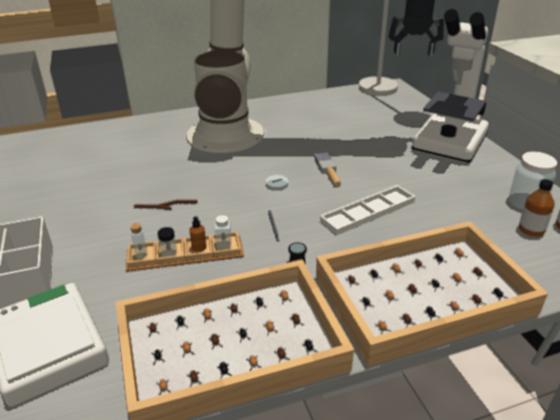

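Top picture: the stand is at (365,220), holding flask (332,213), dropper (355,218), jar (385,219) and vial (408,224) from left to right. The empty tray is at (170,226), and the scene view agrees with this. Next I fit both rectangles and plan the hover.

```bash
cat >> h.py <<'E'
def rays(px,c,z):
    """pixels -> world points on plane height z"""
    k=calibration(c); R=np.array(k['R']);t=np.array(k['t'])
    u=cv2.undistortPoints(np.float64(px).reshape(-1,1,2),np.array(k['camera_matrix']),np.array(k['dist'])).reshape(-1,2)
    d=np.c_[u,np.ones(len(u))]@R; o=-R.T@t
    return o+d*((z-o[2])/d[:,2])[:,None]
def rect(n,c,z):
    r=cut_out(n,c)
    if not r: return None
    m=r[0]['mask'].astype(np.uint8); cs=max(cv2.findContours(m,0,1)[0],key=cv2.contourArea)
    w=rays(cs.reshape(-1,2),c,z)[:,:2]
    (x,y),(a,b),ang=cv2.minAreaRect(np.float32(w*1000))
    if a>b: ang-=90
    ang=(ang+45)%90-45   # yaw of long axis from +y
    return round(r[0]['score'],2),np.round([x,y,a,b,ang],1)
def pieces(c):
    for n in T:
        for r in cut_out(n,c)[:1]:
            m=r['mask']; v,u=np.nonzero(m); print(n,round(r['score'],2),'mask px',u.mean().round(),v.mean().round(),u.min(),u.max(),v.min(),v.max())
        for r in mark_of(n,c)[:2]: print('  mark',round(r['score'],2),np.round(world(r['xyz'],c),4))
E
python3 - <<'E'
from h import *
camera('top')
print(rect('tray','top',.018)); print(rect('stand','top',.016))
camera('wrist');k=calibration('wrist');R=k['R']; print('cam pos',-R.T@k['t'],'axis',R[2],'K',k['camera_matrix'])
E
```

```text
(0.72, array([526.2, 225.9,  67.6, 247.4,  14. ]))
(0.85, array([ 518. , -143.6,    2.3,   20.4,    0. ]))
cam pos [0.10520115 0.54574922 0.37369345] axis [ 0.29026336 -0.10109063 -0.95159228] K [[351.20829352   0.         281.77775787]
 [  0.         351.20829352 208.3574791 ]
 [  0.           0.           1.        ]]
```

Call:
servo_tool:
  moves:
    - [[0,0,0],[0,0,-0.03],100]
    - [[0,0,0],[0,0,-0.03],100]

```text
time: 1.5
ee_pos: [0.1805, 0.519, 0.2913]
tcp_rot: [-179.9, 0.0, 160.8]
wrist_force: [0.3, 0.4, 1.0]
opening: 0.0851
grasp_force: 0.0
```

Call:
servo_tool:
  moves:
    - [[0,0,8.1],[0,0,0],100]
    - [[0,0,8.1],[0,0,0],100]
    - [[0,0,8.1],[0,0,0],100]
    - [[0,0,8.1],[0,0,0],100]
    - [[0,0,8.1],[0,0,0],100]
    - [[0,0,8.1],[0,0,0],100]
    - [[0,0,8.2],[0,0,0],100]

```text
time: 2.2
ee_pos: [0.1807, 0.5195, 0.2913]
tcp_rot: [-180.0, -0.0, 103.7]
wrist_force: [0.1, 0.0, -0.6]
opening: 0.0856
grasp_force: 0.0
```

```bash
cat >> h.py <<'E'
def go(x,y,z,yaw):
    """turn about tool z (first), then shift in the turned tool axes"""
    o=get_obs(); p=np.array(o['ee_pos']); r=np.radians(yaw); d=np.array([x,y,z])-p
    print('turn',round(o['tcp_rot'][2]-yaw,2),'shift',np.round([d[0]*np.cos(r)+d[1]*np.sin(r),d[0]*np.sin(r)-d[1]*np.cos(r),-d[2]],4),'tilt',np.round(o['tcp_rot'][:2],2))
E
python3 -c "
from h import *
go(.5,.26,.29,104)"
```

```text
turn -0.32 shift [-0.329   0.247   0.0013] tilt [-180.   -0.]
```

Call:
servo_tool:
  moves:
    - [[0,0,0],[-0.033,0.025,0],100]
    - [[0,0,0],[-0.033,0.025,0],100]
    - [[0,0,0],[-0.033,0.025,0],100]
    - [[0,0,0],[-0.033,0.025,0],100]
    - [[0,0,0],[-0.033,0.025,0],100]
    - [[0,0,0],[-0.033,0.025,0],100]
    - [[0,0,0],[-0.033,0.025,0],100]
    - [[0,0,0],[-0.033,0.025,0],100]
    - [[0,0,0],[-0.033,0.025,0],100]
    - [[0,0,0],[-0.033,0.025,0],100]
    - [[0,0,0],[0,0,0],100]
    - [[0,0,0],[0,0,0],100]

```text
time: 3.4
ee_pos: [0.5037, 0.2592, 0.2909]
tcp_rot: [-180.0, 0.0, 103.9]
wrist_force: [-0.2, -0.5, -0.0]
opening: 0.0851
grasp_force: 0.0
```

```bash
python3 - <<'E'
from h import *
im,d=camera('wrist'); cv2.imwrite('pics/w1.png',im[:,:,::-1])
print(rect('tray','wrist',.018))
for r in mark_of('tray','wrist')[:2]: print('mark',round(r['score'],2),np.round(world(r['xyz'],'wrist'),4))
go(.5,-.2,.29,82.4)
E
```

```text
(0.58, array([525.6, 228.1,  65.2, 245.6,  14.3]))
mark 0.77 [0.5244 0.2308 0.    ]
turn 21.68 shift [-0.4568  0.0584  0.0015] tilt [ 1.7999e+02 -1.0000e-02]
```

View pics/w1.png

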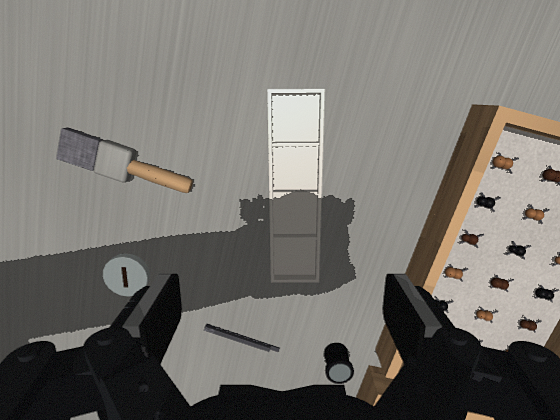

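The wrist picture shows the tray alone at (297,185), and the fit matches its known size: centre (0.5256, 0.228), yaw 14.3°. Next I look at the stand.

Call:
servo_tool:
  moves:
    - [[0,0,7.2],[0,0,0],100]
    - [[0,0,7.2],[0,0,0],100]
    - [[0,0,7.2],[0,0,0],100]
    - [[0,0,0],[-0.046,0.006,0],100]
    - [[0,0,0],[-0.046,0.006,0],100]
    - [[0,0,0],[-0.046,0.006,0],100]
    - [[0,0,0],[-0.046,0.006,0],100]
    - [[0,0,0],[-0.046,0.006,0],100]
    - [[0,0,0],[-0.046,0.006,0],100]
    - [[0,0,0],[-0.046,0.006,0],100]
    - [[0,0,0],[-0.046,0.006,0],100]
    - [[0,0,0],[-0.046,0.006,0],100]

```text
time: 4.75
ee_pos: [0.5018, -0.1583, 0.2918]
tcp_rot: [179.9, 0.0, 82.5]
wrist_force: [0.5, 0.1, 0.2]
opening: 0.0857
grasp_force: 0.0
```

Call:
servo_tool:
  moves:
    - [[0,0,0],[-0.04,0.004,0],100]
    - [[0,0,0],[0,0,0],100]
    - [[0,0,0],[0,0,0],100]

```text
time: 5.05
ee_pos: [0.5007, -0.1976, 0.2914]
tcp_rot: [180.0, -0.0, 82.4]
wrist_force: [1.2, 0.8, 0.3]
opening: 0.0858
grasp_force: 0.0
```

```bash
python3 - <<'E'
from h import *
im,d=camera('wrist'); cv2.imwrite('pics/w2.png',im[:,:,::-1])
print('stand',rect('stand','wrist',.016))
pieces('wrist')
for n in T:
  for s in mark_of('seat_'+n,'wrist')[:1]: print(n,'seat',round(s['score'],2),np.round(world(s['xyz'],'wrist'),4))
np.save('d2.npy',d)
E
```

```text
stand (0.87, array([ 550. , -102.3,   78.6,   33.8,   19.6]))
vial 0.57 mask px 318.0 260.0 305 331 237 283
  mark 0.86 [ 0.529  -0.307   0.0156]
jar 0.81 mask px 324.0 211.0 307 340 190 233
  mark 0.73 [ 0.5397 -0.2527  0.0111]
flask 0.94 mask px 323.0 104.0 304 343 87 123
  mark 0.75 [ 0.552  -0.1328  0.0113]
dropper 0.97 mask px 319.0 155.0 302 336 138 173
  mark 0.82 [ 0.5429 -0.1886  0.0107]
vial seat 0.81 [ 0.5288 -0.308   0.0051]
jar seat 0.68 [ 0.5369 -0.2514  0.0085]
flask seat 0.55 [ 0.5538 -0.1322  0.0057]
dropper seat 0.79 [ 0.5484 -0.1897  0.0088]
```

View pics/w2.png

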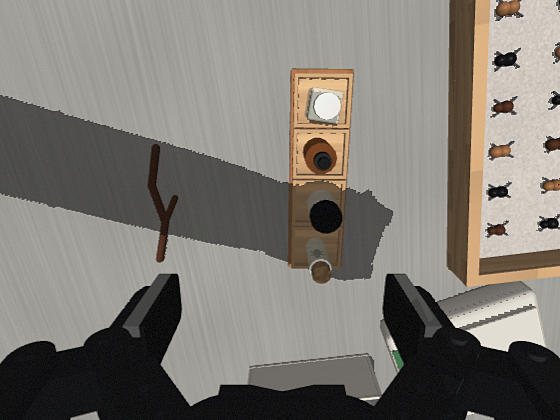

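The wrist picture shows the cap centres at flask (327,105), dropper (322,160), jar (326,216) and vial (321,271). The flask is turned about -8° relative to the stand.

```bash
python3 - <<'E'
from h import *
im=cv2.imread('pics/w2.png'); 
for n,p,z in [('flask',(327,105),.082),('dropper',(322,160),.092),('jar',(326,216),.070),('vial',(321,271),.090)]:
    print(n,np.round(rays([p],'wrist',z)[0],4))
a,b=rays([(295,70),(353,70)],'wrist',.022); print('stand far corners',a,b)
b=rays([(312,87),(307,121),(338,126)],'wrist',.068)
for e in (b[1]-b[0],b[2]-b[1]): print('flask edge',np.linalg.norm(e),np.degrees(np.arctan2(e[1],e[0])))
a=rays([(292,265),(294,75)],'wrist',.02);e=a[1]-a[0];print('stand edge',np.degrees(np.arctan2(e[1],e[0])),np.linalg.norm(e))
E
```

```text
flask [ 0.552  -0.1342  0.082 ]
dropper [ 0.5411 -0.1846  0.092 ]
jar [ 0.5414 -0.2508  0.07  ]
vial [ 0.5282 -0.3061  0.09  ]
stand far corners [ 0.52788618 -0.0954459   0.022     ] [ 0.59072537 -0.1038558   0.022     ]
flask edge 0.03283552682024457 -104.98953655547196
flask edge 0.032028744038222014 -16.51358738923327
stand edge 82.3377510523858 0.23224347866309517
```

```bash
python3 -c "
from h import *
go(.552,-.1342,.032,74.5)"
```

```text
turn 7.92 shift [0.075  0.0324 0.2593] tilt [-180.   -0.]
```

Call:
servo_tool:
  moves:
    - [[0,0,7.9],[0,0,0],100]
    - [[0,0,0],[0.025,0.011,0.03],100]
    - [[0,0,0],[0.025,0.011,0.03],100]
    - [[0,0,0],[0.025,0.0105,0.03],100]
    - [[0,0,0],[0,0,0.04],100]
    - [[0,0,0],[0,0,0],100]

```text
time: 6.35
ee_pos: [0.5498, -0.1331, 0.1555]
tcp_rot: [-179.5, 0.0, 74.6]
wrist_force: [-0.5, -0.5, -1.0]
opening: 0.0853
grasp_force: 0.0
```

```bash
python3 -c "
from h import *
go(.552,-.1342,.032,74.5)"
```

```text
turn 0.08 shift [-0.0005  0.0025  0.1235] tilt [-1.7947e+02  2.0000e-02]
```

Call:
servo_tool:
  moves:
    - [[0,0,0],[0,0.002,0.03],100]
    - [[0,0,0],[0,0,0.03],100]
    - [[0,0,0],[0,0,0.03],100]
    - [[0,0,0],[0,0,0.02],100]
    - [[0,0,0],[0,0,0.01],100]
    - [[0,0,0],[0,0,0],100]
    - [[0,0,0],[0,0,0],100]

```text
time: 7.05
ee_pos: [0.5549, -0.1353, 0.0432]
tcp_rot: [179.9, -0.0, 74.5]
wrist_force: [-0.4, -0.2, -0.4]
opening: 0.0856
grasp_force: 0.0
```

```bash
python3 -c "
from h import *
go(.552,-.1342,.032,74.5)
im,d=camera('wrist'); cv2.imwrite('pics/w3.png',im[:,:,::-1])"
```

```text
turn -0.0 shift [ 0.0002 -0.0031  0.0112] tilt [179.88  -0.  ]
```

View pics/w3.png

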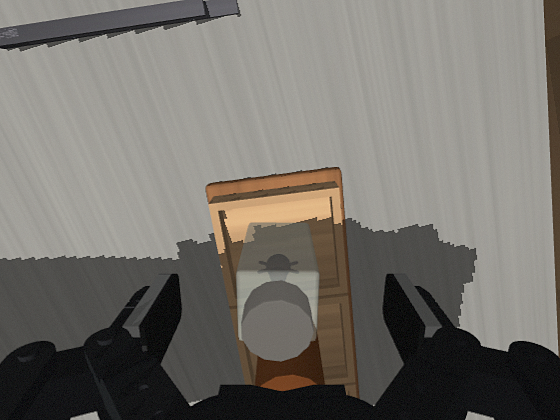

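The flask cap (279,310) is centred between the fingers and lined up with them. I go down the last 11 mm, grip and lift.

Call:
servo_tool:
  moves:
    - [[0,0,0],[0,-0.002,0.011],100]
    - [[0,0,0],[0,0,0],100]
    - [[0,0,0],[0,0,0],30]
    - [[0,0,0],[0,0,0],30]
    - [[0,0,0],[0,0,0],0]
    - [[0,0,0],[0,0,0],0]
    - [[0,0,0],[0,0,0],0]
    - [[0,0,0],[0,0,0],0]
    - [[0,0,0],[0,0,0],0]
    - [[0,0,0],[0,0,0],0]
  force: 40

```text
time: 8.1
ee_pos: [0.5523, -0.1343, 0.0306]
tcp_rot: [180.0, -0.0, 74.5]
wrist_force: [0.3, -0.4, 4.2]
opening: 0.0318
grasp_force: 40.3
```

Call:
servo_tool:
  moves:
    - [[0,0,0],[0,0,-0.02],0]
    - [[0,0,0],[0,0,-0.03],0]
    - [[0,0,0],[0,0,-0.04],0]
    - [[0,0,0],[0,0,-0.03],0]
    - [[0,0,-7.5],[0,0,0],0]
    - [[0,0,-7.5],[0,0,0],0]
    - [[0,0,-7.5],[0,0,0],0]
    - [[0,0,-7.3],[0,0,0],0]

```text
time: 8.9
ee_pos: [0.5519, -0.1342, 0.1498]
tcp_rot: [-179.9, -0.0, 104.6]
wrist_force: [-0.3, -0.4, -1.1]
opening: 0.0318
grasp_force: 39.8
```

Call:
servo_tool:
  moves:
    - [[0,0,0],[0.02,0.005,0],0]
    - [[0,0,0],[0.034,0.008,0],0]
    - [[0,0,0],[0.04,0.0095,0],0]
    - [[0,0,0],[0.04,0.0095,0],0]
    - [[0,0,0],[0.04,0.0095,0],0]
    - [[0,0,0],[0.04,0.0095,0],0]
    - [[0,0,0],[0.034,0.008,0],0]
    - [[0,0,0],[0.02,0.005,0],0]
    - [[0,0,0],[0,0,0],0]
    - [[0,0,0],[0,0,0],0]

```text
time: 9.9
ee_pos: [0.5475, 0.1413, 0.1497]
tcp_rot: [-179.9, 0.0, 104.4]
wrist_force: [0.1, 0.1, -1.0]
opening: 0.0314
grasp_force: 39.8
```

```bash
python3 -c "
from h import *
go(.5478,.1409,.023,104.3)
im,d=camera('wrist'); cv2.imwrite('pics/w4.png',im[:,:,::-1])"
```

```text
turn 0.08 shift [-5.000e-04  1.000e-04  1.267e-01] tilt [-1.7993e+02  2.0000e-02]
```

View pics/w4.png

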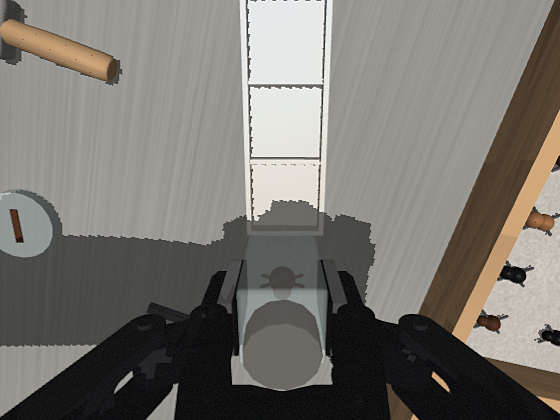

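The flask is held upright and lined up with the tray's end compartment. I lower it slowly.

Call:
servo_tool:
  moves:
    - [[0,0,0],[0,0,0.02],0]
    - [[0,0,0],[0,0,0.03],0]
    - [[0,0,0],[0,0,0.03],0]
    - [[0,0,0],[0,0,0.02],0]
    - [[0,0,0],[0,0,0.01],0]
    - [[0,0,0],[0,0,0.005],0]
    - [[0,0,0],[0,0,0.005],0]
    - [[0,0,0],[0,0,0.003],0]
    - [[0,0,0],[0,0,0.002],0]
    - [[0,0,0],[0,0,0],0]
    - [[0,0,0],[0,0,0.001],0]
    - [[0,0,0],[0,0,0],0]

```text
time: 11.15
ee_pos: [0.5479, 0.1413, 0.0244]
tcp_rot: [180.0, 0.0, 104.3]
wrist_force: [-0.1, 0.0, -1.4]
opening: 0.0316
grasp_force: 39.8
```

Call:
servo_tool:
  moves:
    - [[0,0,0],[0,0,0.001],0]
    - [[0,0,0],[0,0,0.001],0]
    - [[0,0,0],[0,0,0],0]
    - [[0,0,0],[0,0,0],0]

```text
time: 11.55
ee_pos: [0.548, 0.1413, 0.0226]
tcp_rot: [180.0, -0.0, 104.3]
wrist_force: [0.3, 0.1, 3.5]
opening: 0.0315
grasp_force: 40.2
```

Contact is felt (about +4 N), so I release and rise.

Call:
servo_tool:
  moves:
    - [[0,0,0],[0,0,0],60]
    - [[0,0,0],[0,0,0],100]
    - [[0,0,0],[0,0,0],100]
    - [[0,0,0],[0,0,0],100]
    - [[0,0,0],[0,0,0],100]
    - [[0,0,0],[0,0,-0.02],100]
    - [[0,0,0],[0,0,-0.04],100]
    - [[0,0,0],[0,0,-0.04],100]
    - [[0,0,0],[0,0,-0.03],100]
    - [[0,0,0],[0,0,0],100]

```text
time: 12.55
ee_pos: [0.5497, 0.1417, 0.1572]
tcp_rot: [179.6, 0.0, 104.3]
wrist_force: [-0.6, -0.1, -0.2]
opening: 0.0854
grasp_force: 0.0
```

```bash
python3 -c "
from h import *
go(.5411,-.1846,.150,82.4)"
```

```text
turn 21.92 shift [-0.3246  0.0347  0.0072] tilt [179.59   0.  ]
```

Call:
servo_tool:
  moves:
    - [[0,0,7.3],[0,0,0],100]
    - [[0,0,7.3],[0,0,0],100]
    - [[0,0,7.3],[0,0,0],100]
    - [[0,0,0],[-0.04,0.0045,0],100]
    - [[0,0,0],[-0.045,0.005,0],100]
    - [[0,0,0],[-0.045,0.005,0],100]
    - [[0,0,0],[-0.045,0.005,0],100]
    - [[0,0,0],[-0.045,0.005,0],100]
    - [[0,0,0],[-0.045,0.005,0],100]
    - [[0,0,0],[-0.04,0.0035,0],100]
    - [[0,0,0],[-0.02,0.002,0],100]
    - [[0,0,0],[0,0,0],100]

```text
time: 13.75
ee_pos: [0.5391, -0.1879, 0.1512]
tcp_rot: [-179.9, 0.0, 82.2]
wrist_force: [-0.3, 0.8, -0.2]
opening: 0.0857
grasp_force: 0.0
```

```bash
python3 - <<'E'
from h import *
im,d=camera('wrist'); cv2.imwrite('pics/w5.png',im[:,:,::-1]); pieces('wrist')
go(.5411,-.1846,.0315,82.4)
E
```

```text
vial 0.94 mask px 290.0 355.0 275 307 316 390
  mark 0.9 [ 0.5328 -0.3077  0.011 ]
jar 0.97 mask px 297.0 285.0 274 322 247 321
  mark 0.59 [ 0.54   -0.2537  0.0113]
dropper 0.77 mask px 288.0 206.0 265 312 174 237
  mark 0.69 [ 0.5455 -0.1894  0.0091]
turn 0.08 shift [0.0003 0.0012 0.1209] tilt [179.99   0.  ]
```

View pics/w5.png

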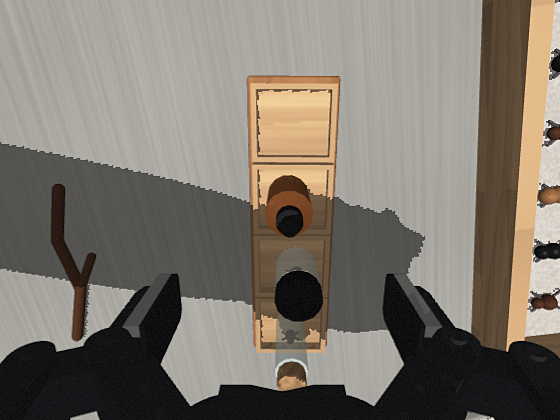

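Bulb top is at (289,222), jar cap at (298,298) and cork at (292,375). I refine the positions with these.

```bash
python3 - <<'E'
from h import *
for n,p,z in [('dropper',(289,222),.092),('dropper collar',(289,218),.080),('jar',(298,298),.070),('vial',(292,376),.090)]: print(n,np.round(rays([p],'wrist',z)[0],4))
go(.5420,-.1865,.0315,82.4)
E
```

```text
dropper [ 0.5437 -0.1805  0.092 ]
dropper collar [ 0.5437 -0.1821  0.08  ]
jar [ 0.5422 -0.2482  0.07  ]
vial [ 0.5309 -0.2993  0.09  ]
turn 0.08 shift [-0.0014  0.0024  0.1209] tilt [179.99   0.  ]
```

Call:
servo_tool:
  moves:
    - [[0,0,0],[-0.001,0.003,0.02],100]
    - [[0,0,0],[0,0,0.03],100]
    - [[0,0,0],[0,0,0.03],100]
    - [[0,0,0],[0,0,0.025],100]
    - [[0,0,0],[0,0,0.01],100]
    - [[0,0,0],[0,0,0.005],100]
    - [[0,0,0],[0,0,0],100]

```text
time: 14.9
ee_pos: [0.5427, -0.1868, 0.0327]
tcp_rot: [180.0, 0.0, 82.4]
wrist_force: [-0.2, -0.3, 0.4]
opening: 0.0855
grasp_force: 0.0
```

Call:
servo_tool:
  moves:
    - [[0,0,0],[0,0,0],30]
    - [[0,0,0],[0,0,0],30]
    - [[0,0,0],[0,0,0],0]
    - [[0,0,0],[0,0,0],0]
    - [[0,0,0],[0,0,0],0]
    - [[0,0,0],[0,0,0],0]
    - [[0,0,0],[0,0,0],0]
    - [[0,0,0],[0,0,0],0]
  force: 40

```text
time: 15.7
ee_pos: [0.5429, -0.187, 0.0331]
tcp_rot: [179.9, 0.0, 82.4]
wrist_force: [-0.5, 0.7, 5.9]
opening: 0.0331
grasp_force: 39.7
```

Call:
servo_tool:
  moves:
    - [[0,0,0],[0,0,-0.02],0]
    - [[0,0,0],[0,0,-0.03],0]
    - [[0,0,0],[0,0,-0.04],0]
    - [[0,0,0],[0,0,-0.03],0]
    - [[0,0,-7.3],[0,0,0],0]
    - [[0,0,-7.3],[0,0,0],0]
    - [[0,0,-7.3],[0,0,0],0]

```text
time: 16.4
ee_pos: [0.5425, -0.1869, 0.1523]
tcp_rot: [-180.0, 0.0, 104.6]
wrist_force: [-0.2, -0.2, -1.9]
opening: 0.0329
grasp_force: 40.0
```

Call:
servo_tool:
  moves:
    - [[0,0,0],[0.02,0.0045,0],0]
    - [[0,0,0],[0.035,0.008,0],0]
    - [[0,0,0],[0.043,0.01,0],0]
    - [[0,0,0],[0.043,0.01,0],0]
    - [[0,0,0],[0.043,0.01,0],0]
    - [[0,0,0],[0.043,0.01,0],0]
    - [[0,0,0],[0.043,0.0095,0],0]
    - [[0,0,0],[0.043,0.0095,0],0]
    - [[0,0,0],[0.04,0.009,0],0]
    - [[0,0,0],[0.0235,0.005,0],0]
    - [[0,0,0],[0,0,0],0]
    - [[0,0,0],[0,0,0],0]

```text
time: 17.6
ee_pos: [0.532, 0.1993, 0.1519]
tcp_rot: [-180.0, 0.0, 104.4]
wrist_force: [-0.0, -0.7, 0.3]
opening: 0.0326
grasp_force: 40.0
```

```bash
python3 -c "
from h import *
go(.533,.199,.0251,104.3)
im,d=camera('wrist'); cv2.imwrite('pics/w6.png',im[:,:,::-1])"
```

```text
turn 0.09 shift [-0.0005  0.0009  0.1268] tilt [-1.7996e+02  2.0000e-02]
```

View pics/w6.png

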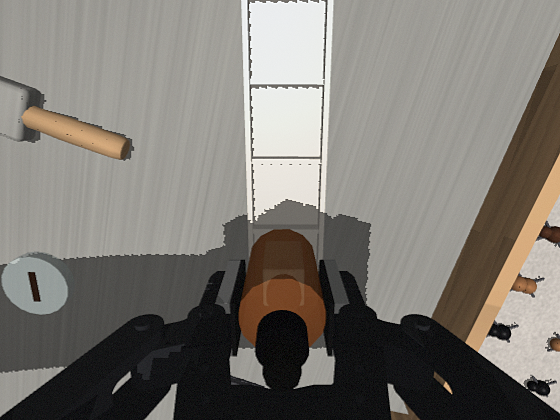

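The dropper is held upright and centred over its compartment. I lower it.

Call:
servo_tool:
  moves:
    - [[0,0,0],[0,0,0.02],0]
    - [[0,0,0],[0,0,0.03],0]
    - [[0,0,0],[0,0,0.03],0]
    - [[0,0,0],[0,0,0.02],0]
    - [[0,0,0],[0,0,0.01],0]
    - [[0,0,0],[0,0,0.005],0]
    - [[0,0,0],[0,0,0.005],0]
    - [[0,0,0],[0,0,0.003],0]
    - [[0,0,0],[0,0,0.002],0]
    - [[0,0,0],[0,0,0],0]
    - [[0,0,0],[0,0,0.001],0]
    - [[0,0,0],[0,0,0],0]

```text
time: 18.85
ee_pos: [0.5323, 0.1992, 0.0264]
tcp_rot: [180.0, -0.0, 104.3]
wrist_force: [0.8, 0.5, -0.9]
opening: 0.033
grasp_force: 40.0
```

Call:
servo_tool:
  moves:
    - [[0,0,0],[0,0,0.001],0]
    - [[0,0,0],[0,0,0],0]
    - [[0,0,0],[0,0,0],0]

```text
time: 19.15
ee_pos: [0.5323, 0.1991, 0.0253]
tcp_rot: [-180.0, 0.0, 104.3]
wrist_force: [0.1, -0.3, -1.0]
opening: 0.0326
grasp_force: 40.0
```

Call:
servo_tool:
  moves:
    - [[0,0,0],[0,0,0.001],0]
    - [[0,0,0],[0,0,0],0]
    - [[0,0,0],[0,0,0],0]

```text
time: 19.45
ee_pos: [0.5323, 0.1991, 0.0251]
tcp_rot: [180.0, -0.0, 104.3]
wrist_force: [-2.9, -1.1, 5.7]
opening: 0.0327
grasp_force: 40.6
```

Call:
servo_tool:
  moves:
    - [[0,0,0],[0,0,0],60]
    - [[0,0,0],[0,0,0],100]
    - [[0,0,0],[0,0,0],100]
    - [[0,0,0],[0,0,0],100]
    - [[0,0,0],[0,0,0],100]
    - [[0,0,0],[0,0,-0.02],100]
    - [[0,0,0],[0,0,-0.04],100]
    - [[0,0,0],[0,0,-0.04],100]
    - [[0,0,0],[0,0,-0.03],100]
    - [[0,0,0],[0,0,0],100]
    - [[0,0,0],[0,0,0],100]

```text
time: 20.55
ee_pos: [0.5326, 0.1992, 0.1547]
tcp_rot: [179.9, -0.0, 104.3]
wrist_force: [0.4, 0.4, 0.0]
opening: 0.0854
grasp_force: 0.0
```

```bash
python3 -c "
from h import *
go(.5415,-.2515,.150,82.4)"
```

```text
turn 21.92 shift [-0.4455  0.0684  0.0047] tilt [ 1.7993e+02 -1.0000e-02]
```

Call:
servo_tool:
  moves:
    - [[0,0,7.3],[0,0,0],100]
    - [[0,0,7.3],[0,0,0],100]
    - [[0,0,7.3],[0,0,0],100]
    - [[0,0,0],[-0.03,0.004,0],100]
    - [[0,0,0],[-0.045,0.007,0],100]
    - [[0,0,0],[-0.045,0.007,0],100]
    - [[0,0,0],[-0.045,0.007,0],100]
    - [[0,0,0],[-0.045,0.007,0],100]
    - [[0,0,0],[-0.045,0.007,0],100]
    - [[0,0,0],[-0.045,0.007,0],100]

```text
time: 21.55
ee_pos: [0.5373, -0.1061, 0.1526]
tcp_rot: [-179.9, -0.0, 82.4]
wrist_force: [0.2, -1.6, 0.5]
opening: 0.0854
grasp_force: 0.0
```

Call:
servo_tool:
  moves:
    - [[0,0,0],[-0.045,0.007,0],100]
    - [[0,0,0],[-0.045,0.007,0],100]
    - [[0,0,0],[-0.0355,0.005,0],100]
    - [[0,0,0],[-0.02,0.003,0],100]
    - [[0,0,0],[0,0,0],100]
    - [[0,0,0],[0,0,0],100]

```text
time: 22.15
ee_pos: [0.5403, -0.2513, 0.1527]
tcp_rot: [-179.9, -0.1, 82.4]
wrist_force: [0.4, 0.4, 0.3]
opening: 0.0857
grasp_force: 0.0
```

```bash
python3 - <<'E'
from h import *
im,d=camera('wrist'); pieces('wrist')
r=cut_out('jar','wrist')
m=r[0]['mask']&(im.max(2)<50); v,u=np.nonzero(m); print('cap',u.mean(),v.mean(),u.min(),u.max(),np.round(rays([(u.mean(),v.mean())],'wrist',.066)[0],4))
go(.5415,-.2515,.0315,82.4)
E
```

```text
vial 0.79 mask px 278.0 287.0 261 295 248 324
  mark 0.67 [ 0.5302 -0.3093  0.0126]
jar 0.6 mask px 285.0 211.0 260 311 176 243
  mark 0.77 [ 0.5452 -0.2535  0.0153]
flask 0.44 mask px 278.0 287.0 261 295 248 324
dropper 0.32 mask px 279.0 260.0 242 316 230 293
  mark 0.75 [ 0.5502 -0.1897  0.0101]
  mark 0.37 [ 0.5419 -0.2552  0.0133]
cap 285.5750116117046 216.9196470041802 260 311 [ 0.5422 -0.2531  0.066 ]
turn 0.05 shift [-0.0002  0.0006  0.1229] tilt [179.99   0.  ]
```

Call:
servo_tool:
  moves:
    - [[0,0,0],[-0.001,0.0015,0.02],100]
    - [[0,0,0],[0,0,0.03],100]
    - [[0,0,0],[0,0,0.03],100]
    - [[0,0,0],[0,0,0.025],100]
    - [[0,0,0],[0,0,0.01],100]
    - [[0,0,0],[0,0,0.006],100]
    - [[0,0,0],[0,0,0],100]

```text
time: 23.35
ee_pos: [0.5424, -0.2528, 0.0335]
tcp_rot: [180.0, 0.0, 82.4]
wrist_force: [0.8, -0.9, 0.3]
opening: 0.0855
grasp_force: 0.0
```

Call:
servo_tool:
  moves:
    - [[0,0,0],[0,0,0],30]
    - [[0,0,0],[0,0,0],30]
    - [[0,0,0],[0,0,0],0]
    - [[0,0,0],[0,0,0],0]
    - [[0,0,0],[0,0,0],0]
    - [[0,0,0],[0,0,0],0]
    - [[0,0,0],[0,0,0],0]
    - [[0,0,0],[0,0,0],0]
  force: 40

```text
time: 24.15
ee_pos: [0.5426, -0.2529, 0.0342]
tcp_rot: [179.9, 0.0, 82.4]
wrist_force: [-0.3, 1.0, 5.7]
opening: 0.035
grasp_force: 40.0
```

Call:
servo_tool:
  moves:
    - [[0,0,0],[0,0,-0.02],0]
    - [[0,0,0],[0,0,-0.03],0]
    - [[0,0,0],[0,0,-0.04],0]
    - [[0,0,0],[0,0,-0.03],0]
    - [[0,0,-7.3],[0,0,0],0]
    - [[0,0,-7.3],[0,0,0],0]
    - [[0,0,-7.3],[0,0,0],0]
    - [[0,0,0],[0.02,0.004,0],0]
    - [[0,0,0],[0.035,0.007,0],0]
    - [[0,0,0],[0.045,0.0095,0],0]
    - [[0,0,0],[0.045,0.0095,0],0]
    - [[0,0,0],[0.045,0.0095,0],0]

```text
time: 25.35
ee_pos: [0.533, -0.0573, 0.1531]
tcp_rot: [-180.0, -0.0, 104.3]
wrist_force: [0.5, 0.8, -0.5]
opening: 0.0353
grasp_force: 40.0
```

Call:
servo_tool:
  moves:
    - [[0,0,0],[0.045,0.009,0],0]
    - [[0,0,0],[0.045,0.009,0],0]
    - [[0,0,0],[0.045,0.009,0],0]
    - [[0,0,0],[0.045,0.009,0],0]
    - [[0,0,0],[0.045,0.009,0],0]
    - [[0,0,0],[0.045,0.009,0],0]
    - [[0,0,0],[0.03,0.006,0],0]
    - [[0,0,0],[0.01,0.002,0],0]
    - [[0,0,0],[0,0,0],0]
    - [[0,0,0],[0,0,0],0]

```text
time: 26.35
ee_pos: [0.5169, 0.256, 0.1531]
tcp_rot: [-180.0, 0.0, 104.3]
wrist_force: [-1.3, -1.3, -1.3]
opening: 0.0353
grasp_force: 40.0
```

```bash
python3 -c "
from h import *
go(.5182,.2572,.0262,104.3)
im,d=camera('wrist'); cv2.imwrite('pics/w7.png',im[:,:,::-1])"
```

```text
turn 0.0 shift [0.0008 0.0015 0.1269] tilt [-1.7997e+02  2.0000e-02]
```

View pics/w7.png

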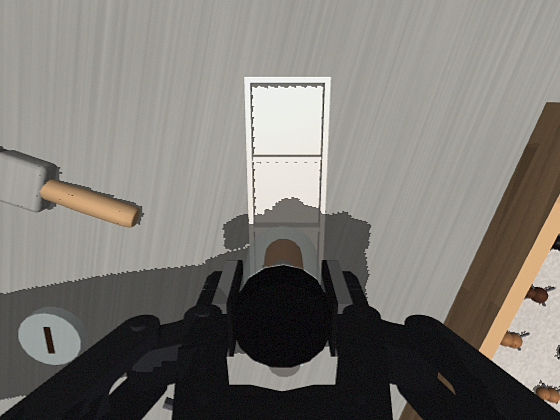

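The jar is held upright. Its target compartment (+30) is at rows 155–225, and the placed dropper shows through the glass at (285,250).

Call:
servo_tool:
  moves:
    - [[0,0,0],[0.001,0.001,0.02],0]
    - [[0,0,0],[0,0,0.03],0]
    - [[0,0,0],[0,0,0.03],0]
    - [[0,0,0],[0,0,0.02],0]
    - [[0,0,0],[0,0,0.01],0]
    - [[0,0,0],[0,0,0.005],0]
    - [[0,0,0],[0,0,0.005],0]
    - [[0,0,0],[0,0,0.003],0]
    - [[0,0,0],[0,0,0.002],0]
    - [[0,0,0],[0,0,0.001],0]
    - [[0,0,0],[0,0,0],0]
    - [[0,0,0],[0,0,0],0]

```text
time: 27.6
ee_pos: [0.5178, 0.2582, 0.0276]
tcp_rot: [180.0, -0.0, 104.3]
wrist_force: [0.4, 0.3, -1.4]
opening: 0.035
grasp_force: 40.0
```

Call:
servo_tool:
  moves:
    - [[0,0,0],[0,0,0.001],0]
    - [[0,0,0],[0,0,0],0]
    - [[0,0,0],[0,0,0],0]

```text
time: 27.9
ee_pos: [0.5176, 0.2581, 0.0263]
tcp_rot: [-180.0, 0.0, 104.3]
wrist_force: [0.2, 0.4, -0.4]
opening: 0.0349
grasp_force: 40.0
```

Call:
servo_tool:
  moves:
    - [[0,0,0],[0,0,0.001],0]
    - [[0,0,0],[0,0,0],0]
    - [[0,0,0],[0,0,0],0]

```text
time: 28.2
ee_pos: [0.5177, 0.2581, 0.0261]
tcp_rot: [180.0, -0.0, 104.3]
wrist_force: [-3.1, -1.0, 6.3]
opening: 0.0351
grasp_force: 40.6
```

Call:
servo_tool:
  moves:
    - [[0,0,0],[0,0,0],60]
    - [[0,0,0],[0,0,0],100]
    - [[0,0,0],[0,0,0],100]
    - [[0,0,0],[0,0,0],100]
    - [[0,0,0],[0,0,0],100]
    - [[0,0,0],[0,0,-0.02],100]
    - [[0,0,0],[0,0,-0.04],100]
    - [[0,0,0],[0,0,-0.04],100]
    - [[0,0,0],[0,0,-0.03],100]
    - [[0,0,0],[0,0,0],100]
    - [[0,0,0],[0,0,0],100]

```text
time: 29.3
ee_pos: [0.518, 0.2582, 0.1557]
tcp_rot: [179.9, -0.0, 104.3]
wrist_force: [-0.2, 0.5, -0.6]
opening: 0.0853
grasp_force: 0.0
```

```bash
python3 -c "
from h import *
go(.530,-.307,.150,82.4)"
```

```text
turn 21.92 shift [-0.5587  0.0867  0.0057] tilt [ 1.7993e+02 -1.0000e-02]
```

Call:
servo_tool:
  moves:
    - [[0,0,7.3],[0,0,0],100]
    - [[0,0,7.3],[0,0,0],100]
    - [[0,0,7.3],[0,0,0],100]
    - [[0,0,0],[-0.03,0.0045,0],100]
    - [[0,0,0],[-0.045,0.007,0],100]
    - [[0,0,0],[-0.045,0.007,0],100]
    - [[0,0,0],[-0.045,0.007,0],100]
    - [[0,0,0],[-0.045,0.007,0],100]
    - [[0,0,0],[-0.045,0.007,0],100]
    - [[0,0,0],[-0.045,0.007,0],100]

```text
time: 30.3
ee_pos: [0.5232, -0.0472, 0.1536]
tcp_rot: [-179.9, 0.0, 82.4]
wrist_force: [0.4, 0.1, -0.5]
opening: 0.0853
grasp_force: 0.0
```

Call:
servo_tool:
  moves:
    - [[0,0,0],[-0.045,0.007,0],100]
    - [[0,0,0],[-0.045,0.007,0],100]
    - [[0,0,0],[-0.045,0.007,0],100]
    - [[0,0,0],[-0.045,0.007,0],100]
    - [[0,0,0],[-0.045,0.007,0],100]
    - [[0,0,0],[-0.024,0.004,0],100]
    - [[0,0,0],[-0.01,0.001,0],100]
    - [[0,0,0],[0,0,0],100]
    - [[0,0,0],[0,0,0],100]

```text
time: 31.2
ee_pos: [0.5294, -0.3064, 0.1545]
tcp_rot: [-179.9, -0.0, 82.4]
wrist_force: [-0.1, -0.2, 0.3]
opening: 0.0854
grasp_force: 0.0
```

```bash
python3 - <<'E'
from h import *
im,d=camera('wrist'); pieces('wrist'); cv2.imwrite('pics/w8.png',im[:,:,::-1])
go(.530,-.307,.0315,82.4)
E
```

```text
vial 0.93 mask px 283.0 217.0 264 302 185 248
  mark 0.96 [ 0.5291 -0.3097  0.0144]
  mark 0.66 [ 0.5283 -0.3088  0.0068]
turn 0.05 shift [0.0002 0.0002 0.1239] tilt [1.7999e+02 1.0000e-02]
```

View pics/w8.png

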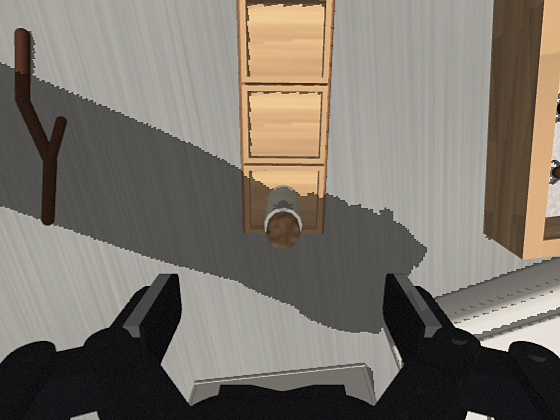

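The vial's cork is at (283,230), midway between the fingers. I go down and grip.

Call:
servo_tool:
  moves:
    - [[0,0,0],[-0.001,0,0.02],100]
    - [[0,0,0],[0,0,0.03],100]
    - [[0,0,0],[0,0,0.03],100]
    - [[0,0,0],[0,0,0.025],100]
    - [[0,0,0],[0,0,0.01],100]
    - [[0,0,0],[0,0,0.007],100]
    - [[0,0,0],[0,0,0],100]

```text
time: 32.35
ee_pos: [0.5295, -0.3085, 0.0334]
tcp_rot: [-180.0, -0.0, 82.4]
wrist_force: [-0.2, -1.7, -0.3]
opening: 0.0854
grasp_force: 0.0
```

Call:
servo_tool:
  moves:
    - [[0,0,0],[0,0,0],30]
    - [[0,0,0],[0,0,0],30]
    - [[0,0,0],[0,0,0],0]
    - [[0,0,0],[0,0,0],0]
    - [[0,0,0],[0,0,0],0]
    - [[0,0,0],[0,0,0],0]
    - [[0,0,0],[0,0,0],0]
    - [[0,0,0],[0,0,0],0]
    - [[0,0,0],[0,0,0],0]
  force: 40

```text
time: 33.25
ee_pos: [0.5298, -0.3086, 0.0339]
tcp_rot: [180.0, 0.0, 82.4]
wrist_force: [-0.8, 1.4, 5.4]
opening: 0.0249
grasp_force: 39.3
```

Call:
servo_tool:
  moves:
    - [[0,0,0],[0,0,-0.02],0]
    - [[0,0,0],[0,0,-0.03],0]
    - [[0,0,0],[0,0,-0.04],0]
    - [[0,0,0],[0,0,-0.03],0]
    - [[0,0,-7.3],[0,0,0],0]
    - [[0,0,-7.3],[0,0,0],0]
    - [[0,0,-7.3],[0,0,0],0]
    - [[0,0,0],[0.02,0.004,0],0]
    - [[0,0,0],[0.035,0.0075,0],0]
    - [[0,0,0],[0.045,0.0095,0],0]
    - [[0,0,0],[0.045,0.0095,0],0]
    - [[0,0,0],[0.045,0.0095,0],0]

```text
time: 34.45
ee_pos: [0.5207, -0.1129, 0.1528]
tcp_rot: [-180.0, -0.0, 104.3]
wrist_force: [0.9, -0.4, -0.5]
opening: 0.0253
grasp_force: 39.4
```

Call:
servo_tool:
  moves:
    - [[0,0,0],[0.045,0.0095,0],0]
    - [[0,0,0],[0.045,0.0095,0],0]
    - [[0,0,0],[0.045,0.0095,0],0]
    - [[0,0,0],[0.045,0.0095,0],0]
    - [[0,0,0],[0.045,0.0095,0],0]
    - [[0,0,0],[0.045,0.0095,0],0]
    - [[0,0,0],[0.045,0.0095,0],0]
    - [[0,0,0],[0.045,0.0095,0],0]
    - [[0,0,0],[0.035,0.0075,0],0]
    - [[0,0,0],[0.02,0.004,0],0]
    - [[0,0,0],[0.006,0.001,0],0]
    - [[0,0,0],[0,0,0],0]

```text
time: 35.65
ee_pos: [0.5026, 0.3157, 0.1527]
tcp_rot: [-179.9, 0.0, 104.4]
wrist_force: [0.5, -0.8, -0.4]
opening: 0.0253
grasp_force: 39.4
```

```bash
python3 -c "
from h import *
go(.5034,.3153,.0259,104.3)
im,d=camera('wrist'); cv2.imwrite('pics/w9.png',im[:,:,::-1])"
```

```text
turn 0.09 shift [-0.0006  0.0007  0.1268] tilt [-1.7994e+02  2.0000e-02]
```

View pics/w9.png

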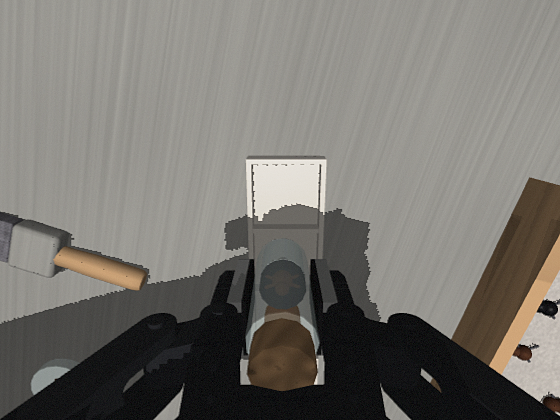

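The vial is held upright over the empty end compartment (rows 157–228). I lower it.

Call:
servo_tool:
  moves:
    - [[0,0,0],[0,0,0.02],0]
    - [[0,0,0],[0,0,0.03],0]
    - [[0,0,0],[0,0,0.03],0]
    - [[0,0,0],[0,0,0.02],0]
    - [[0,0,0],[0,0,0.01],0]
    - [[0,0,0],[0,0,0.005],0]
    - [[0,0,0],[0,0,0.005],0]
    - [[0,0,0],[0,0,0.003],0]
    - [[0,0,0],[0,0,0.002],0]
    - [[0,0,0],[0,0,0.001],0]
    - [[0,0,0],[0,0,0],0]
    - [[0,0,0],[0,0,0],0]

```text
time: 36.9
ee_pos: [0.503, 0.3155, 0.0276]
tcp_rot: [180.0, -0.0, 104.3]
wrist_force: [0.5, -0.2, -0.2]
opening: 0.025
grasp_force: 39.4
```

Call:
servo_tool:
  moves:
    - [[0,0,0],[0,0,0.001],0]
    - [[0,0,0],[0,0,0],0]
    - [[0,0,0],[0,0,0],0]

```text
time: 37.2
ee_pos: [0.5029, 0.3154, 0.0263]
tcp_rot: [-180.0, -0.0, 104.3]
wrist_force: [0.3, 0.0, -0.8]
opening: 0.0252
grasp_force: 39.4
```

Call:
servo_tool:
  moves:
    - [[0,0,0],[0,0,0.001],0]
    - [[0,0,0],[0,0,0],0]
    - [[0,0,0],[0,0,0],0]

```text
time: 37.5
ee_pos: [0.503, 0.3154, 0.0259]
tcp_rot: [180.0, -0.0, 104.3]
wrist_force: [-2.6, -1.1, 5.2]
opening: 0.025
grasp_force: 39.9
```

Contact is felt. I release, rise and back off for a final look.

Call:
servo_tool:
  moves:
    - [[0,0,0],[0,0,0],60]
    - [[0,0,0],[0,0,0],100]
    - [[0,0,0],[0,0,0],100]
    - [[0,0,0],[0,0,0],100]
    - [[0,0,0],[0,0,0],100]
    - [[0,0,0],[0,0,-0.02],100]
    - [[0,0,0],[0,0,-0.04],100]
    - [[0,0,0],[0,0,-0.04],100]
    - [[0,0,0],[0,0,-0.04],100]
    - [[0,0,0],[0,0,-0.04],100]
    - [[0,0,0],[0,0,-0.04],100]
    - [[0,0,0],[-0.03,0,-0.03],100]

```text
time: 38.7
ee_pos: [0.5099, 0.2881, 0.2776]
tcp_rot: [179.9, -0.1, 104.5]
wrist_force: [1.0, -0.4, -0.3]
opening: 0.0851
grasp_force: 0.0
```

Call:
servo_tool:
  moves:
    - [[0,0,0],[-0.025,0,0],100]
    - [[0,0,0],[0,0,0],100]
    - [[0,0,0],[0,0,0],100]
    - [[0,0,0],[0,0,0],100]

```text
time: 39.1
ee_pos: [0.5162, 0.2625, 0.2746]
tcp_rot: [-179.9, 0.0, 104.3]
wrist_force: [0.4, -0.6, -0.7]
opening: 0.0852
grasp_force: 0.0
```

```bash
python3 - <<'E'
from h import *
im,d=camera('wrist'); cv2.imwrite('pics/w10.png',im[:,:,::-1])
a=np.radians(14.3);M=np.array([[np.cos(a),np.sin(a)],[-np.sin(a),np.cos(a)]])
for n in T:
  for r in mark_of(n,'wrist')[:1]:
    p=world(r['xyz'],'wrist'); print(n,round(r['score'],2),'tray xy',np.round(M@(p[:2]-[.5256,.228]),4),p[2].round(4))
E
```

```text
vial 0.93 tray xy [0.     0.0894] 0.0031
jar 0.83 tray xy [0.0002 0.0311] 0.0038
flask 0.74 tray xy [ 0.0007 -0.0849] 0.0054
dropper 0.63 tray xy [-0.0049 -0.0351] 0.0013
```

View pics/w10.png

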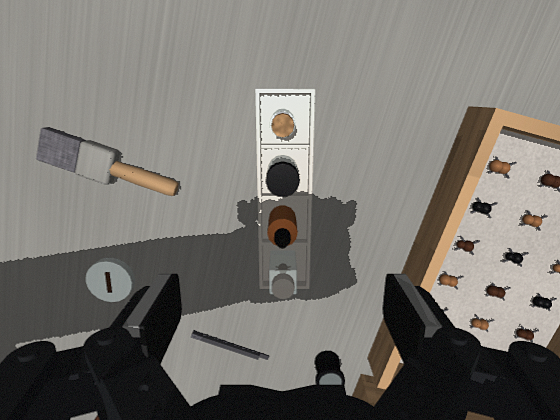

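All four stand upright in mirrored order: vial (284,124), jar (283,178), dropper (282,230) and flask (283,285). The gripper is clear of everything.

```bash
python3 -c "
from workcell import *
print(job_done())"
```

```text
the job is handed in; nothing more can be done
None
```

All four containers are in the tray in reverse order, one to a compartment, set down gently, upright and released; the job is handed in at about 39 s of the 115 s, but it returned no verdict.

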